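# Declutch the alternator test stand and arm its drive switch

## Task

Get the alternator test stand ready to start unloaded: first pull the yellow clutch knob fully out. Then lift the red guard, flip the toggle under it over to on (towards the guard's hinge), and let the guard drop fully shut again over the toggle, leaving the knob out and the toggle on. Do not disturb the spare pulley, the bottle or the wrench lying nearby.

Things in the scene. Friction and masses are not known exactly. Their poses are not given: they have to be found in the camera images.
- switch_box: White switch box fixed to the stand's base plate, 130 (x) x 100 (y) x 50 (z) mm; either the left or the right of the two boxes. Origin at the centre of its underside, 12 mm above the table; +z up, -x is its front (turned roughly to the robot). Its flat top, 50 mm above its origin, carries the red guard and the toggle on its centre line (y = 0).
- guard (a joint): Red die-cast guard (100 g) over the toggle, hinged at its far (+x) end about the box's y. 0 = shut, 1.9 rad = fully open, leaning 19 degrees back past upright. Its weight and a light spring close it (0.04 N m when shut); only when opened past about 1.3 rad does its weight hold it open, leaning on its stop. Pushed forward under 1.2 rad and let go, it drops shut by itself.
- guard_hinge (a point): Point on the guard's hinge axis, mid-width, fixed on the box: 12 mm behind (+x) the box's centre, 6 mm above its top; axes as the box's. The guard is an upside-down trough 36 mm wide (y); shut, it reaches 60 mm in front of the hinge (its top as a 3 mm lip to 70 mm), its top is 40 mm and the lower edges of its 3 mm side walls 3 mm above the box's top.
- guard_grip (a point): Point inside the guard, mid-width, moving with it: pinch the two side walls here (36 mm over their outsides); the guard can pivot between the fingers. Shut, it lies 48 mm in front (-x) of the hinge and 18 mm above it, 24 mm over the box's top. Opening carries it up and over along an arc of 51 mm radius about the hinge.
- toggle (a joint): Toggle lever under the guard, pivoting about the box's y. 0 = off, leaning 0.35 rad to the box's front (-x); 0.7 rad = on, leaning 0.35 rad to the hinge (+x); starts at or near 0. It is stiff and stays where it is left: push it to its stop; 1 to 1.5 N at the tip moves it. It fits under the shut guard in both places.
- toggle_tip (a point): Centre of the steel ball (11 mm diameter) at the toggle's tip, 27 mm from its pivot; the pivot lies 20 mm in front (-x) of the box's centre, 2 mm above the box's top, so the tip is about 27 mm over the box's top.
- clutch_box: Grey clutch box fixed to the stand's base plate, 100 (x) x 90 (y) x 80 (z) mm; the other of the two boxes. Origin on its underside, 12 mm above the table, mid-width, 5 mm in front of its front face; +z up, -x the direction in which the knob is pulled (roughly to the robot).
- clutch (a joint): Yellow clutch knob's slide along the box's -x. 0 = home, 0.04 m = fully out (stop); starts at or near home. A drag of about 4 N holds it wherever it is left.
- knob_grip (a point): Centre of the yellow knob head, moving with it: round, 30 mm diameter, 24 mm long, axis level along the box's x, on a 10 mm steel shaft. Fully home, it lies 30 mm in front (-x) of the clutch box's origin and 62 mm above it, its back 23 mm from the box's face. Pinch it from above across its sides (30 mm along y); the box's top is 18 mm above this point.
- stand: Grey base plate 240 (x) x 460 (y) x 12 mm, fixed on the bench, with an alternator (130 mm diameter, axis along x, top 161 mm above the bench) clamped at its middle, between the two boxes, from 0 to 112 mm behind the plate's centre (its 56 mm pulley reaches 34 mm in front of it; 162 mm over its side ears). Origin under the plate's centre.
- pulley: Bystander: loose dark spare pulley, 52 mm diameter, 26 mm high, on the plate in front of the alternator. Origin at the centre of its underside.
- can: Bystander: loose upright bottle with a blue label, 52 mm diameter, 130 mm high, on the bench to the left of the stand. Origin at the centre of its underside.
- wrench: Bystander: loose wrench, 170 mm long, lying flat on the bench to the right of the stand. Origin under its middle, its length along its x.

How it is judged:
On the way, in this order (a step that is already met when the one before it is completed fails the run):
1. the clutch knob is fully out (over 34 of 40 mm), the toggle still off and the guard shut (value of joint clutch above 0.034 m and value of joint toggle below 0.2 rad and value of joint guard below 0.15 rad), for 0.2 s.
2. the guard is lifted by more than 1.0 rad with the toggle still off (value of joint guard above 1 rad and value of joint toggle below 0.2 rad and value of joint clutch above 0.034 m), for 0.1 s.
3. the toggle is on (over 0.55 rad) with the guard still lifted (value of joint toggle above 0.55 rad and value of joint guard above 0.6 rad), for 0.1 s.
At the end, for the whole second after the job is handed in: The clutch knob is fully out (over 34 of its 40 mm), the toggle is on (over 0.55 of 0.7 rad) and the guard is shut over it (under 0.08 rad) (value of joint clutch above 0.034 m and value of joint toggle above 0.55 rad and value of joint guard below 0.08 rad); the robot touches nothing.
It fails at once if the spare pulley is shifted by more than 30 mm or tipped (distance of pulley from where it was at the start of the episode above 0.03 m or angle between pulley's own z axis and vertical above 0.4 rad).
It fails at once if the bottle is shifted by more than 30 mm or tipped (distance of can from where it was at the start of the episode above 0.03 m or angle between can's own z axis and vertical above 0.4 rad).
It fails at once if the wrench is shifted by more than 30 mm or tipped (distance of wrench from where it was at the start of the episode above 0.03 m or angle between wrench's own z axis and vertical above 0.4 rad).
It also fails if it takes over 61 s, if anything falls off the work surface, if the arm or the gripper's body presses on something with over 40 N, if the wrist force passes 120 N, or if a joint passes its speed limit or range.

## Robot

A 7-joint arm with a two-finger parallel gripper is mounted at the origin on the work surface. World frame = base frame: x ahead of the robot, y to its left, z up, the work surface at z = 0. Lengths are in m, angles in rad, forces in N, time in s.
With the tool pointing down it reaches from about 0.35 to 0.9 m from the base axis. Payload 8.1 kg.
Tool frame: the origin (TCP) lies at the very end of the fingers, on their centre line; the grasp point (between the pads) lies 19 mm behind it (grip_point_offset is the distance from the TCP to the grasp point, in m); z points along the fingers, y is the direction in which the jaws open and shut (so a half turn about z gives the same grasp; the last joint's range is limited). The gripper opens to 85 mm and grips with 20 to 120 N. Pads are 22 mm wide; open, the fingers measure 114 mm over their backs; the gripper's body (76 mm by 85 mm) begins 54 mm behind the grasp point. The pads swing forward as they close: fully open they stand 13 mm farther back than shut.
Start: joints at [-1.392, 0.434, 0.025, 1.573, -0.012, 1.134, -0.075], TCP at [0.174, 0.6, 0.231] pointing down, gripper open.
Joint ranges: [-2.62, 2.62], [-0.44, 2.09], [-1.27, 1.32], [0.08, 2.57], [-1.32, 4.46], [0.12, 2], [-2.74, 2.74]. Speed limits (rad/s): [2.22, 2.22, 3.01, 3.01, 3.14, 3.14, 3.14].

## Interface

Orientations are given as a unit quaternion [x, y, z, w].
In Python, from bench import * gives the robot as it stands. The module is installed in compiled form; this text tells all that it offers.
- The arm moves only by the shell command python3 -m handwheel 'ROWS' [FORCE]. ROWS is JSON, a list of rows, each an object of numbers: "gripper": the opening, from 0 (shut) to 1 (fully open); "x", "y", "z": the shift along the tool's x, y, z in m; "wx", "wy", "wz": the turn, a rotation vector about the tool's x, y, z in degrees. A call has 1 to 12 rows; each row is the pose to reach, as a shift and turn from the pose commanded when the call began, along the tool's axes at that moment; what a row does not reach only later rows make up. A row lasts 1/8 s, in which the tool goes at most 62.5 mm and 10.7 degrees, less where a joint would pass 70% of its speed; a pose out of reach is approached as far as the arm can. A call with a gripper value outside its range is refused whole. The fingers move at their own pace and stop on an object; FORCE is the grip in N (left out, the last holds). Time passes only in rows, so rows that repeat a pose let the fingers close. It gives the time, the measured TCP pose, the force and the opening at its end, in the units of the state.
- get_state(): the state, without advancing time (a new reading comes with each control period).
- grab_frame(name): name is "side" or "top"; returns a dict with "img" (420x560x3 uint8, blue, green, red), "fov_y" (degrees; the focal length in pixels is half the picture's height over the tangent of half this angle, whatever the lens; pixels are square), "cx", "cy" (the principal point, pixels), "R" (3x3) and "t" (3): a world point X has camera coordinates R X + t. Camera axes: x right, y down, z forward; pixel columns grow to the right and rows downward; lengths in m; the calibration is good to about 2 mm. A picture is of the moment at which its call begins. There is no depth.
- job_done(): hands the job in, once; it reports no verdict.
The state is a dict: "t": time; "joint_pos": joint angles; "joint_velocities": joint speeds; "joint_efforts": joint torques, N m; "tool_pos": TCP position; "eef_rot": TCP orientation; "wrist_force": force on the tool from outside, world axes, zero at the start; "ft_torque": the same for the moment, N m; "opening": opening from 0.0 (shut) to 1.0 (fully open).
Only numpy, scipy, OpenCV 4.12 (cv2) and the standard library are available. Lean on these libraries where they do the work, as an engineer would, in place of code of your own. Each camera call takes 0.05 s, during which the arm holds its last target. There are 200 camera calls.

## Working session

There is one attempt and no reset: what is moved stays moved. The work goes in short steps, Python scripts to look and compute and a shell command to move; the robot and the scene stay as the last step left them, time stands still between calls to the robot, and variables do not carry over. Pictures are saved under pics/ and viewed, about 8 in all and at most 12, crops included, and the job is handed in when it is done.

```bash
mkdir -p pics; python3 - <<'E'
from bench import *
import cv2,json
s=get_state();print(s)
for n in("top","side"):
    f=grab_frame(n);cv2.imwrite(f"pics/{n}0.png",f["img"]);print(n,f["fov_y"],f["cx"],f["cy"],f["R"],f["t"],[k for k in f])
E
```

```text
{'t': 0.0, 'joint_pos': array([-1.39157461,  0.43522991,  0.02498285,  1.57410824, -0.01161948,
        1.13400964, -0.07506629]), 'joint_velocities': array([ 0.00042306, -0.00042478,  0.00183295,  0.0004566 ,  0.00124165,
       -0.0010756 , -0.00258673]), 'joint_efforts': array([ 8.89872881e-04, -6.70449400e+01,  1.02532636e+00, -3.16207123e+01,
        1.55683479e-02,  1.23785072e-02,  7.03974393e-06]), 'tool_pos': array([0.17372739, 0.59983212, 0.23051747]), 'eef_rot': array([ 1.40471404e-01,  9.90084409e-01, -8.03548158e-04, -4.71347343e-05]), 'wrist_force': array([ 0.09636842,  0.18557098, -0.09615429]), 'ft_torque': array([-0.04378945,  0.00191652,  0.01742906]), 'opening': 1.001585643327747}
top 48.60184783982184 277.9745402346256 210.4955106647998 [[-1.33780054e-03 -9.99999103e-01 -5.97110054e-05]
 [-9.94885057e-01  1.33699005e-03 -1.01004633e-01]
 [ 1.01004622e-01 -7.57184651e-05 -9.94885954e-01]] [0.00745843 0.57194866 1.3207167 ] ['img', 'fov_y', 'cx', 'cy', 'R', 't']
side 43.67909351758707 280.53489475660416 208.97859113609525 [[ 0.97323909 -0.22936254  0.01408882]
 [-0.13980463 -0.6396523  -0.75584364]
 [ 0.18237416  0.73364689 -0.65460057]] [-0.55893804  0.16625252  1.21422433] ['img', 'fov_y', 'cx', 'cy', 'R', 't']
```

View pics/top0.png

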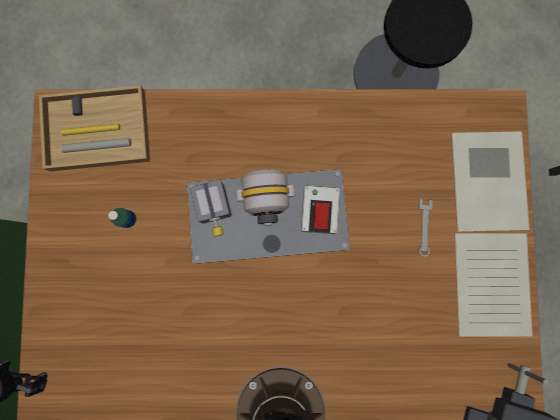

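View pics/side0.png

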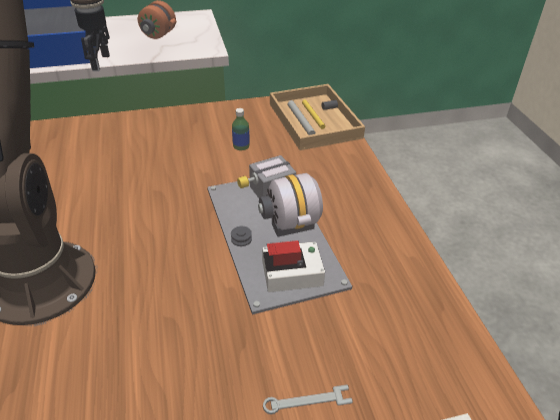

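Top view: the clutch box is on the left with its knob at (217,232), and the switch box is on the right with its red guard at (321,215). The side view shows the knob at about (243,182) and the guard at about (285,252). Next I measure.

```bash
cat > h.py <<'E'
from bench import *
import cv2,numpy as np
def K(f):
    fl=210/np.tan(np.radians(f["fov_y"]/2)); return np.array([[fl,0,f["cx"]],[0,fl,f["cy"]],[0,0,1]])
def ray(f,uv):
    R=np.array(f["R"]);t=np.array(f["t"]);return -R.T@t,R.T@np.linalg.inv(K(f))@np.array([*uv,1])
def onz(f,uv,z):
    c,d=ray(f,uv);return c+d*(z-c[2])/d[2]
def tri(f,a,g,b):
    P=[K(q)@np.c_[q["R"],q["t"]] for q in(f,g)]
    X=cv2.triangulatePoints(P[0],P[1],np.float64(a),np.float64(b));return (X[:3]/X[3]).ravel()
def proj(f,X):
    p=K(f)@(np.array(f["R"])@X+f["t"]);return p[:2]/p[2]
def blob(f,lo,hi,roi):
    x0,y0,x1,y1=roi;h=cv2.cvtColor(f["img"],cv2.COLOR_BGR2HSV)[y0:y1,x0:x1]
    m=cv2.inRange(h,lo,hi);c=max(cv2.findContours(m,0,2)[0],key=cv2.contourArea)
    k=np.zeros_like(m);cv2.drawContours(k,[c],-1,255,-1);M=cv2.moments(k,True)
    return np.array([M["m10"]/M["m00"]+x0,M["m01"]/M["m00"]+y0]),c+[x0,y0]
Y=((20,110,80),(35,255,255));RD=((0,150,60),(8,255,255))
E
python3 - <<'E'
from h import *
T=grab_frame("top");S=grab_frame("side")
a,ca=blob(T,*Y,(200,220,235,245));b,cb=blob(S,*Y,(230,170,262,195));print("knob",a,b,tri(T,a,S,b),cv2.boundingRect(ca),cv2.boundingRect(cb), onz(T,a,.082))
a,ca=blob(T,*RD,(295,180,350,240));b,cb=blob(S,*RD,(260,235,310,275));print("guard",a,b,onz(T,a,.1))
def rect(c,z):
    P=np.array([onz(T,p,z)[:2] for p in cv2.boxPoints(cv2.minAreaRect(c))]);print(P.round(4).tolist(),P.mean(0),[np.degrees(np.arctan2(*(P[i+1]-P[i])[::-1])).round(1) for i in(0,1)],[np.linalg.norm(P[i+1]-P[i]).round(4) for i in(0,1)])
rect(ca,.1)
w,cw=blob(T,(0,0,150),(179,60,255),(290,170,350,245));print("white");rect(cw,.062)
for n,f,r in(("t",T,(180,165,360,270)),("s",S,(205,150,355,310))):
    x0,y0,x1,y1=r;cv2.imwrite(f"pics/{n}1.png",cv2.resize(f["img"][y0:y1,x0:x1],None,fx=4.4 if n=="t" else 3.7,fy=4.4 if n=="t" else 3.7,interpolation=cv2.INTER_CUBIC))
E
```

```text
knob [217.30487805 230.82926829] [242.83168317 181.33663366] [0.51142063 0.17621094 0.07309435] (212, 226, 11, 10) (238, 176, 11, 12) [0.51008108 0.17513623 0.082     ]
guard [321.03601108 215.42105263] [283.5027933  247.85195531] [ 0.55099416 -0.11151157  0.1       ]
[[0.5171, -0.0894], [0.5888, -0.096], [0.5855, -0.1343], [0.5139, -0.1275]] [ 0.55130557 -0.11180075] [np.float64(-5.3), np.float64(-94.9)] [np.float64(0.072), np.float64(0.0384)]
white
[[0.5133, -0.0602], [0.6402, -0.0697], [0.6332, -0.1686], [0.5064, -0.1581]] [ 0.57327318 -0.11414708] [np.float64(-4.3), np.float64(-94.1)] [np.float64(0.1272), np.float64(0.0991)]
```

View pics/t1.png

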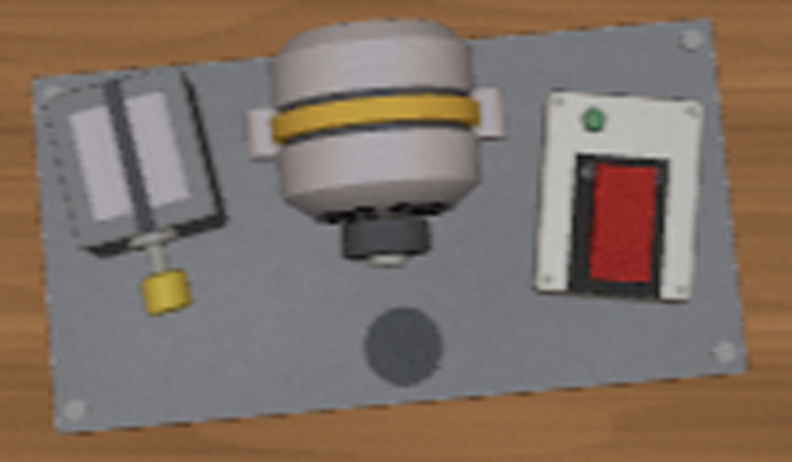

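View pics/s1.png

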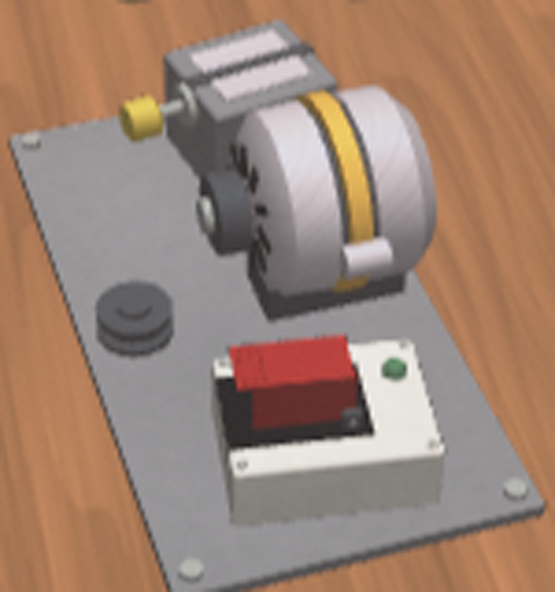

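Crops: the clutch box's stripe runs from (112,82) to (145,235), which gives a yaw of about +12°. The switch box's yaw is about -4.5°, the guard is shut, and its measured centre agrees with the box geometry. Next I refine the clutch yaw from its labels and work out the approach.

```bash
cat >> h.py <<'E'
from scipy.spatial.transform import Rotation as Ro
def go(pos,yaw):
    """shift/turn in tool axes to TCP pos, tool down, jaws along the y of a box at yaw (deg)"""
    s=get_state();r=Ro.from_quat(s["eef_rot"]);b=np.radians(yaw)
    g=Ro.from_matrix(np.c_[[-np.cos(b),-np.sin(b),0],[-np.sin(b),np.cos(b),0],[0,0,-1]])
    print("shift mm",(r.inv().apply(np.array(pos)-s["tool_pos"])*1e3).round(1),"turn",(r.inv()*g).as_rotvec(degrees=True).round(1))
SB=np.array([.5733,-.1141,.062]);SY=-4.7
def sw(x,z,y=0):
    "switch box: x from box centre, z above top (m)"
    b=np.radians(SY);return SB+[x*np.cos(b)-y*np.sin(b),x*np.sin(b)+y*np.cos(b),z]
E
python3 - <<'E'
from h import *
T=grab_frame("top");h=cv2.cvtColor(T["img"],cv2.COLOR_BGR2HSV)
m=cv2.inRange(h,(0,0,165),(179,45,255))[180:222,190:228]
for c in cv2.findContours(m,0,2)[0]:
    if cv2.contourArea(c)>40:
        P=np.array([onz(T,p+[190,180],.092)[:2] for p in cv2.boxPoints(cv2.minAreaRect(c))]);print(P.mean(0),[(np.degrees(np.arctan2(*(P[i+1]-P[i])[::-1])).round(1),np.linalg.norm(P[i+1]-P[i]).round(3)) for i in (0,1)])
go([.5105,.176,.16],12); go([.5105,.176,.053],12)
E
```

```text
[0.59024081 0.21599439] [(np.float64(-75.9), np.float64(0.019)), (np.float64(-165.3), np.float64(0.067))]
[0.59939162 0.18097898] [(np.float64(-75.9), np.float64(0.019)), (np.float64(-165.5), np.float64(0.067))]
shift mm [-441.4 -313.7   71.2] turn [ -0.   -0.  -28.1]
shift mm [-441.4 -313.6  178.2] turn [ -0.   -0.  -28.1]
```

Clutch yaw is about 14.3°: the labels give 14.5° and the line from the knob to the box centre gives 14.9°. Moving above the knob.

```bash
python3 -m handwheel '[{"x":-0.05,"y":-0.035,"z":0.01,"wz":-4,"gripper":0.7},{"x":-0.1,"y":-0.07,"z":0.02,"wz":-8,"gripper":0.7},{"x":-0.15,"y":-0.105,"z":0.03,"wz":-12,"gripper":0.7},{"x":-0.2,"y":-0.14,"z":0.04,"wz":-16,"gripper":0.7},{"x":-0.25,"y":-0.175,"z":0.05,"wz":-20,"gripper":0.7},{"x":-0.3,"y":-0.21,"z":0.05,"wz":-24,"gripper":0.7},{"x":-0.35,"y":-0.25,"z":0.06,"wz":-28,"gripper":0.7},{"x":-0.4,"y":-0.285,"z":0.07,"wz":-30.4,"gripper":0.7},{"x":-0.4414,"y":-0.3137,"z":0.071,"wz":-30.4,"gripper":0.7},{"x":-0.4414,"y":-0.3137,"z":0.071,"wz":-30.4,"gripper":0.7},{"x":-0.4414,"y":-0.3137,"z":0.071,"wz":-30.4,"gripper":0.7},{"x":-0.4414,"y":-0.3137,"z":0.071,"wz":-30.4,"gripper":0.7}]' 40
python3 -c "
from h import *
go([.5105,.176,.053],14.3)"
```

```text
shift mm [-441.4 -313.6  178.2] turn [ -0.   -0.  -30.4]$[0]: bad value
```

```bash
python3 -m handwheel '[{"x":-0.05,"y":-0.035,"z":0.01,"wx":0,"wy":0,"wz":-4,"gripper":0.7}]' 40; echo; python3 -m handwheel --help | head -20
```

```text
t: 0.38
tool_pos: [0.2086, 0.5558, 0.2213]
eef_rot: [0.102, 0.995, 0.001, -0.001]
wrist_force: [1.6, 0.0, -0.5]
opening: 0.818
invalid input: not JSON, or not a number
```

All keys are required in every row. Recomputing.

```bash
python3 -c "
from h import *
go([.5105,.176,.16],14.3)"
```

```text
shift mm [-372.5 -311.2   59.7] turn [  0.2  -0.1 -26. ]
```

```bash
python3 -m handwheel '[{"x":-0.045,"y":-0.037,"z":0.01,"wx":0,"wy":0,"wz":-4,"gripper":0.7},{"x":-0.09,"y":-0.075,"z":0.02,"wx":0,"wy":0,"wz":-8,"gripper":0.7},{"x":-0.135,"y":-0.113,"z":0.03,"wx":0,"wy":0,"wz":-12,"gripper":0.7},{"x":-0.18,"y":-0.15,"z":0.04,"wx":0,"wy":0,"wz":-16,"gripper":0.7},{"x":-0.225,"y":-0.188,"z":0.05,"wx":0,"wy":0,"wz":-20,"gripper":0.7},{"x":-0.27,"y":-0.226,"z":0.06,"wx":0,"wy":0,"wz":-24,"gripper":0.7},{"x":-0.315,"y":-0.263,"z":0.06,"wx":0,"wy":0,"wz":-26,"gripper":0.7},{"x":-0.36,"y":-0.301,"z":0.06,"wx":0,"wy":0,"wz":-26,"gripper":0.7},{"x":-0.3725,"y":-0.311,"z":0.06,"wx":0,"wy":0,"wz":-26,"gripper":0.7},{"x":-0.3725,"y":-0.311,"z":0.06,"wx":0,"wy":0,"wz":-26,"gripper":0.7},{"x":-0.3725,"y":-0.311,"z":0.06,"wx":0,"wy":0,"wz":-26,"gripper":0.7}]' 40
python3 -c "
from h import *
go([.5105,.176,.053],14.3)"
```

```text
t: 1.75
tool_pos: [0.5097, 0.1723, 0.1612]
eef_rot: [-0.122, 0.993, 0.0, -0.0]
wrist_force: [-0.5, 0.1, 0.2]
opening: 0.7
shift mm [ -1.7   3.3 108.2] turn [ 0.1 -0.  -0.3]
```

Descend in two stages, then close with 40 N.

```bash
python3 -m handwheel '[{"x":-0.002,"y":0.0033,"z":0.03,"wx":0,"wy":0,"wz":0,"gripper":0.7},{"x":-0.002,"y":0.0033,"z":0.06,"wx":0,"wy":0,"wz":0,"gripper":0.7},{"x":-0.002,"y":0.0033,"z":0.09,"wx":0,"wy":0,"wz":0,"gripper":0.7},{"x":-0.002,"y":0.0033,"z":0.108,"wx":0,"wy":0,"wz":0,"gripper":0.7},{"x":-0.002,"y":0.0033,"z":0.108,"wx":0,"wy":0,"wz":0,"gripper":0.7},{"x":-0.002,"y":0.0033,"z":0.108,"wx":0,"wy":0,"wz":0,"gripper":0.2},{"x":-0.002,"y":0.0033,"z":0.108,"wx":0,"wy":0,"wz":0,"gripper":0.2},{"x":-0.002,"y":0.0033,"z":0.108,"wx":0,"wy":0,"wz":0,"gripper":0.2},{"x":-0.002,"y":0.0033,"z":0.108,"wx":0,"wy":0,"wz":0,"gripper":0.2},{"x":-0.002,"y":0.0033,"z":0.108,"wx":0,"wy":0,"wz":0,"gripper":0.2}]' 40
```

```text
t: 3.0
tool_pos: [0.5121, 0.1756, 0.0545]
eef_rot: [-0.121, 0.993, 0.001, 0.001]
wrist_force: [-3.9, 3.6, 7.8]
opening: 0.337
```

Gripped: an opening of 0.337 is about 29 mm. Pull along tool +x.

```bash
python3 -m handwheel '[{"x":0.01,"y":0,"z":0,"wx":0,"wy":0,"wz":0,"gripper":0.2},{"x":0.02,"y":0,"z":0,"wx":0,"wy":0,"wz":0,"gripper":0.2},{"x":0.03,"y":0,"z":0,"wx":0,"wy":0,"wz":0,"gripper":0.2},{"x":0.037,"y":0,"z":0,"wx":0,"wy":0,"wz":0,"gripper":0.2},{"x":0.041,"y":0,"z":0,"wx":0,"wy":0,"wz":0,"gripper":0.2},{"x":0.042,"y":0,"z":0,"wx":0,"wy":0,"wz":0,"gripper":0.2},{"x":0.042,"y":0,"z":0,"wx":0,"wy":0,"wz":0,"gripper":0.2},{"x":0.042,"y":0,"z":0,"wx":0,"wy":0,"wz":0,"gripper":0.2}]' 40
```

```text
t: 4.0
tool_pos: [0.4755, 0.1661, 0.0547]
eef_rot: [-0.121, 0.993, 0.001, 0.004]
wrist_force: [10.6, 6.5, -5.1]
opening: 0.338
```

```bash
python3 -m handwheel '[{"x":0.003,"y":0,"z":0,"wx":0,"wy":0,"wz":0,"gripper":0.2},{"x":0.003,"y":0,"z":0,"wx":0,"wy":0,"wz":0,"gripper":0.2},{"x":0.003,"y":0,"z":0,"wx":0,"wy":0,"wz":0,"gripper":0.2}]' 40; python3 - <<'E'
from h import *
T=grab_frame("top");S=grab_frame("side")
for n,f,r in(("t",T,(180,165,360,300)),("s",S,(205,130,355,310))):
    x0,y0,x1,y1=r;print(cv2.imwrite(f"pics/{n}2.png",cv2.resize(f["img"][y0:y1,x0:x1],None,fx=3.3,fy=3.3,interpolation=cv2.INTER_CUBIC)))
E
```

```text
t: 4.38
tool_pos: [0.4755, 0.1661, 0.0549]
eef_rot: [-0.121, 0.993, 0.002, 0.007]
wrist_force: [20.5, 8.3, -15.5]
opening: 0.336
True
True
```

View pics/s2.png

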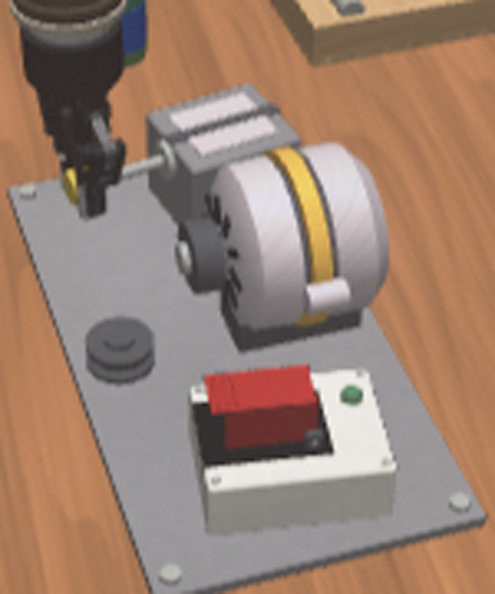

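The knob is out: its shaft is long and the stop is reached, since the force rose with no further motion. Ease off, release and lift.

```bash
python3 -m handwheel '[{"x":-0.005,"y":0,"z":0,"wx":0,"wy":0,"wz":0,"gripper":0.2},{"x":-0.005,"y":0,"z":0,"wx":0,"wy":0,"wz":0,"gripper":0.7},{"x":-0.005,"y":0,"z":0,"wx":0,"wy":0,"wz":0,"gripper":0.7},{"x":-0.005,"y":0,"z":0,"wx":0,"wy":0,"wz":0,"gripper":0.7},{"x":-0.005,"y":0,"z":-0.04,"wx":0,"wy":0,"wz":0,"gripper":0.7},{"x":-0.005,"y":0,"z":-0.09,"wx":0,"wy":0,"wz":0,"gripper":0.7},{"x":-0.005,"y":0,"z":-0.14,"wx":0,"wy":0,"wz":0,"gripper":0.7},{"x":-0.005,"y":0,"z":-0.17,"wx":0,"wy":0,"wz":0,"gripper":0.7},{"x":-0.005,"y":0,"z":-0.17,"wx":0,"wy":0,"wz":0,"gripper":0.7}]' 40; python3 - <<'E'
from h import *
T=grab_frame("top");S=grab_frame("side")
a,_=blob(T,*Y,(190,220,235,265));b,_=blob(S,*Y,(205,165,262,205));print("knob",a,b,tri(T,a,S,b))
go(sw(-.036,.13),SY)
go(sw(-.036,.007),SY)
E
```

```text
t: 5.6
tool_pos: [0.4742, 0.1648, 0.2256]
eef_rot: [-0.12, 0.993, 0.001, 0.002]
wrist_force: [0.1, -1.0, -0.6]
opening: 0.701
knob [223.5 246.5] [229.64761905 185.46666667] [0.47085815 0.15727288 0.08034484]
shift mm [   3.  -282.9   30.9] turn [-0.  -0.  18.5]
shift mm [   3.  -282.9  153.9] turn [-0.  -0.  18.5]
```

```bash
python3 -m handwheel '[{"x":0.001,"y":-0.045,"z":0,"wx":0,"wy":0,"wz":4,"gripper":0.65},{"x":0.001,"y":-0.095,"z":0,"wx":0,"wy":0,"wz":8,"gripper":0.65},{"x":0.002,"y":-0.145,"z":0,"wx":0,"wy":0,"wz":12,"gripper":0.65},{"x":0.003,"y":-0.195,"z":0,"wx":0,"wy":0,"wz":16,"gripper":0.65},{"x":0.003,"y":-0.245,"z":0.01,"wx":0,"wy":0,"wz":18.5,"gripper":0.65},{"x":0.003,"y":-0.283,"z":0.03,"wx":0,"wy":0,"wz":18.5,"gripper":0.65},{"x":0.003,"y":-0.283,"z":0.03,"wx":0,"wy":0,"wz":18.5,"gripper":0.65},{"x":0.003,"y":-0.283,"z":0.03,"wx":0,"wy":0,"wz":18.5,"gripper":0.65},{"x":0.003,"y":-0.283,"z":0.03,"wx":0,"wy":0,"wz":18.5,"gripper":0.65}]' 40; python3 - <<'E'
from h import *
T=grab_frame("top");S=grab_frame("side")
a,_=blob(T,*Y,(190,220,235,265));b,_=blob(S,*Y,(205,165,262,205));print("knob",a,b,tri(T,a,S,b))
go(sw(-.036,.007),SY)
cv2.imwrite("pics/s3.png",cv2.resize(S["img"][130:310,205:355],None,fx=3,fy=3))
E
```

```text
t: 6.82
tool_pos: [0.5379, -0.1096, 0.1932]
eef_rot: [0.04, 0.999, 0.0, -0.0]
wrist_force: [1.2, 0.6, 0.5]
opening: 0.647
knob [220.68674699 244.        ] [229.61320755 185.4245283 ] [0.47457748 0.16637342 0.07308861]
shift mm [  0.6  -1.4 124.5] turn [0.  0.  0.2]
```

View pics/s3.png

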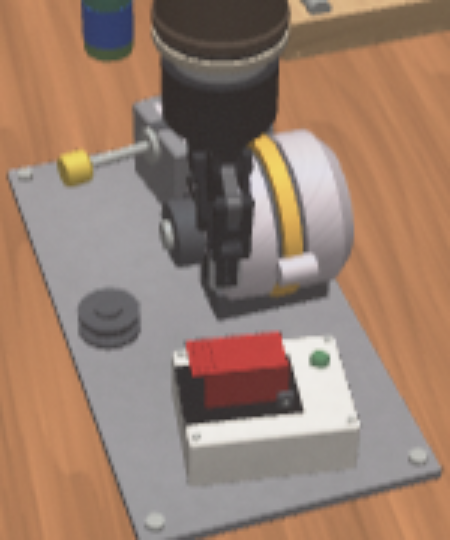

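The knob is 38 mm out (triangulated). Descend onto the guard and pinch.

```bash
python3 -m handwheel '[{"x":0.0006,"y":-0.0014,"z":0.035,"wx":0,"wy":0,"wz":0,"gripper":0.65},{"x":0.0006,"y":-0.0014,"z":0.075,"wx":0,"wy":0,"wz":0,"gripper":0.65},{"x":0.0006,"y":-0.0014,"z":0.105,"wx":0,"wy":0,"wz":0,"gripper":0.65},{"x":0.0006,"y":-0.0014,"z":0.124,"wx":0,"wy":0,"wz":0,"gripper":0.65},{"x":0.0006,"y":-0.0014,"z":0.124,"wx":0,"wy":0,"wz":0,"gripper":0.65},{"x":0.0006,"y":-0.0014,"z":0.124,"wx":0,"wy":0,"wz":0,"gripper":0.65}]' 25; python3 -m handwheel '[{"x":0,"y":0,"z":0,"wx":0,"wy":0,"wz":0,"gripper":0.3},{"x":0,"y":0,"z":0,"wx":0,"wy":0,"wz":0,"gripper":0.3},{"x":0,"y":0,"z":0,"wx":0,"wy":0,"wz":0,"gripper":0.3},{"x":0,"y":0,"z":0,"wx":0,"wy":0,"wz":0,"gripper":0.3}]' 25
```

```text
t: 7.68
tool_pos: [0.5379, -0.1121, 0.0703]
eef_rot: [0.04, 0.999, 0.0, 0.001]
wrist_force: [-1.3, 0.1, -0.0]
opening: 0.651
t: 8.18
tool_pos: [0.538, -0.1115, 0.0706]
eef_rot: [0.04, 0.999, 0.001, 0.001]
wrist_force: [-1.8, 3.3, 6.0]
opening: 0.418
```

Gripped the walls (about 35.5 mm). Lift along the arc.

```bash
python3 -m handwheel '[{"x":-0.003,"y":0,"z":-0.006,"wx":0,"wy":0,"wz":0,"gripper":0.3},{"x":-0.007,"y":0,"z":-0.0117,"wx":0,"wy":0,"wz":0,"gripper":0.3},{"x":-0.011,"y":0,"z":-0.0168,"wx":0,"wy":0,"wz":0,"gripper":0.3},{"x":-0.0164,"y":0,"z":-0.0212,"wx":0,"wy":0,"wz":0,"gripper":0.3},{"x":-0.022,"y":0,"z":-0.025,"wx":0,"wy":0,"wz":0,"gripper":0.3},{"x":-0.028,"y":0,"z":-0.028,"wx":0,"wy":0,"wz":0,"gripper":0.3},{"x":-0.0345,"y":0,"z":-0.03,"wx":0,"wy":0,"wz":0,"gripper":0.3},{"x":-0.041,"y":0,"z":-0.0315,"wx":0,"wy":0,"wz":0,"gripper":0.3}]' 25; python3 - <<'E'
from h import *
S=grab_frame("side");cv2.imwrite("pics/s4.png",cv2.resize(S["img"][130:310,205:355],None,fx=3,fy=3))
E
```

```text
t: 9.18
tool_pos: [0.5762, -0.1144, 0.1006]
eef_rot: [0.04, 0.999, 0.001, -0.002]
wrist_force: [-5.6, 5.3, -2.4]
opening: 0.412
```

View pics/s4.png

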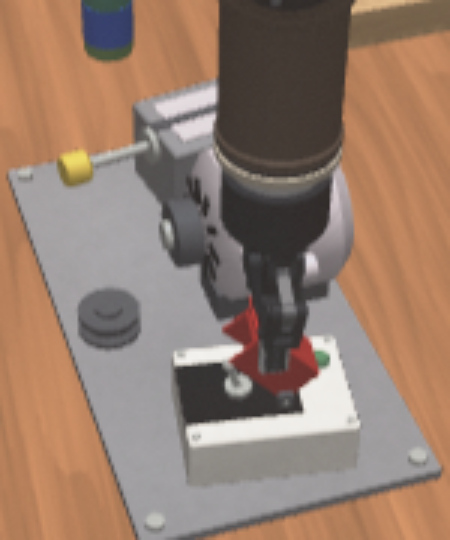

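The guard is lifted by about 1 rad and the toggle is exposed at (235,378), still leaning forward. Carry it past upright and release.

```bash
python3 -m handwheel '[{"x":-0.007,"y":0,"z":-0.0003,"wx":0,"wy":0,"wz":0,"gripper":0.3},{"x":-0.0137,"y":0,"z":0,"wx":0,"wy":0,"wz":0,"gripper":0.3},{"x":-0.020,"y":0,"z":0.0015,"wx":0,"wy":0,"wz":0,"gripper":0.3},{"x":-0.027,"y":0,"z":0.0036,"wx":0,"wy":0,"wz":0,"gripper":0.3},{"x":-0.033,"y":0,"z":0.007,"wx":0,"wy":0,"wz":0,"gripper":0.3},{"x":-0.033,"y":0,"z":0.007,"wx":0,"wy":0,"wz":0,"gripper":0.3},{"x":-0.033,"y":0,"z":0.007,"wx":0,"wy":0,"wz":0,"gripper":0.65},{"x":-0.033,"y":0,"z":0.007,"wx":0,"wy":0,"wz":0,"gripper":0.65},{"x":-0.033,"y":0,"z":0.007,"wx":0,"wy":0,"wz":0,"gripper":0.65}]' 25; python3 -m handwheel '[{"x":0,"y":0,"z":-0.04,"wx":0,"wy":0,"wz":0,"gripper":0.65},{"x":0,"y":0,"z":-0.08,"wx":0,"wy":0,"wz":0,"gripper":0.4},{"x":0.02,"y":0,"z":-0.08,"wx":0,"wy":0,"wz":0,"gripper":0},{"x":0.06,"y":0,"z":-0.08,"wx":0,"wy":0,"wz":0,"gripper":0},{"x":0.09,"y":0,"z":-0.08,"wx":0,"wy":0,"wz":0,"gripper":0},{"x":0.09,"y":0,"z":-0.08,"wx":0,"wy":0,"wz":0,"gripper":0}]' 25;python3 - <<'E'
from h import *
S=grab_frame("side");cv2.imwrite("pics/s5.png",cv2.resize(S["img"][130:310,205:355],None,fx=3,fy=3))
for x in(-.056,-.044,-.029,-.024):go(sw(x,.02),SY)
E
```

```text
t: 10.35
tool_pos: [0.6112, -0.119, 0.0941]
eef_rot: [0.041, 0.999, -0.0, 0.0]
wrist_force: [-1.1, 0.2, -0.3]
opening: 0.65
t: 11.1
tool_pos: [0.5195, -0.1113, 0.1742]
eef_rot: [0.041, 0.999, 0.0, -0.0]
wrist_force: [1.3, 0.9, 0.3]
opening: -0.002
shift mm [ 3.8  1.4 92.3] turn [0. 0. 0.]
shift mm [-8.2  1.4 92.3] turn [0. 0. 0.]
shift mm [-23.2   1.4  92.3] turn [0. 0. 0.]
shift mm [-28.2   1.4  92.3] turn [0. 0. 0.]
```

View pics/s5.png

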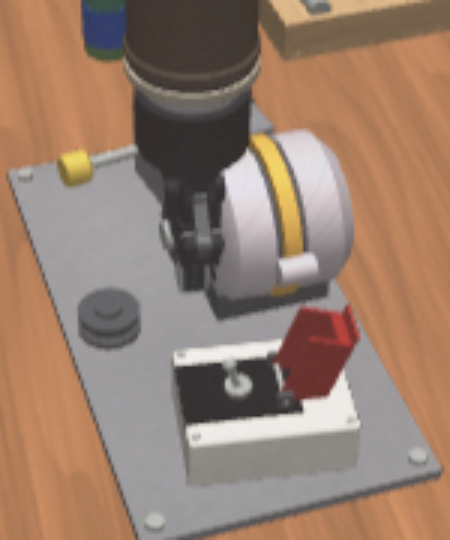

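The guard stands open, and the toggle is off with its tip at about (230,366). Descend in front of it and push towards the hinge.

```bash
python3 -m handwheel '[{"x":0.006,"y":0.0014,"z":0.04,"wx":0,"wy":0,"wz":0,"gripper":0},{"x":0.006,"y":0.0014,"z":0.075,"wx":0,"wy":0,"wz":0,"gripper":0},{"x":0.006,"y":0.0014,"z":0.092,"wx":0,"wy":0,"wz":0,"gripper":0},{"x":0.006,"y":0.0014,"z":0.092,"wx":0,"wy":0,"wz":0,"gripper":0},{"x":0,"y":0.0014,"z":0.092,"wx":0,"wy":0,"wz":0,"gripper":0},{"x":-0.006,"y":0.0014,"z":0.092,"wx":0,"wy":0,"wz":0,"gripper":0},{"x":-0.012,"y":0.0014,"z":0.092,"wx":0,"wy":0,"wz":0,"gripper":0},{"x":-0.018,"y":0.0014,"z":0.092,"wx":0,"wy":0,"wz":0,"gripper":0},{"x":-0.023,"y":0.0014,"z":0.092,"wx":0,"wy":0,"wz":0,"gripper":0},{"x":-0.026,"y":0.0014,"z":0.092,"wx":0,"wy":0,"wz":0,"gripper":0},{"x":-0.026,"y":0.0014,"z":0.092,"wx":0,"wy":0,"wz":0,"gripper":0}]' 25
```

```text
t: 12.52
tool_pos: [0.5475, -0.1118, 0.0817]
eef_rot: [0.041, 0.999, -0.0, 0.0]
wrist_force: [-1.5, 0.4, -0.2]
opening: -0.001
```

```bash
python3 -m handwheel '[{"x":-0.003,"y":0,"z":0,"wx":0,"wy":0,"wz":0,"gripper":0},{"x":-0.003,"y":0,"z":0,"wx":0,"wy":0,"wz":0,"gripper":0}]' 25;python3 -m handwheel '[{"x":-0.003,"y":0,"z":0,"wx":0,"wy":0,"wz":0,"gripper":0},{"x":-0.003,"y":0,"z":0,"wx":0,"wy":0,"wz":0,"gripper":0}]' 25
```

```text
t: 12.78
tool_pos: [0.5479, -0.1118, 0.0814]
eef_rot: [0.041, 0.999, 0.0, -0.002]
wrist_force: [-8.8, 0.9, 5.6]
opening: 0.003
t: 13.02
tool_pos: [0.5482, -0.1118, 0.0811]
eef_rot: [0.041, 0.999, 0.001, -0.005]
wrist_force: [-16.9, 1.6, 13.6]
opening: 0.003
```

The stop is reached, as the force rises without motion. Back off, rise and check.

```bash
python3 -m handwheel '[{"x":0.012,"y":0,"z":0,"wx":0,"wy":0,"wz":0,"gripper":0},{"x":0.03,"y":0,"z":0,"wx":0,"wy":0,"wz":0,"gripper":0},{"x":0.03,"y":0,"z":-0.05,"wx":0,"wy":0,"wz":0,"gripper":0},{"x":0.03,"y":0,"z":-0.1,"wx":0,"wy":0,"wz":0,"gripper":0},{"x":0.03,"y":0,"z":-0.125,"wx":0,"wy":0,"wz":0,"gripper":0},{"x":0.03,"y":0,"z":-0.125,"wx":0,"wy":0,"wz":0,"gripper":0}]' 25;python3 - <<'E'
from h import *
S=grab_frame("side");cv2.imwrite("pics/s6.png",cv2.resize(S["img"][200:310,245:335],None,fx=5,fy=5,interpolation=cv2.INTER_CUBIC))
print("off/on tip px in crop",[(proj(S,sw(x,.0274))-[245,200])*5 for x in(-.0293,-.0107)])
go(sw(.09,.15),SY);go(sw(.09,.045),SY);go(sw(.03,.045),SY)
E
```

```text
t: 13.78
tool_pos: [0.525, -0.11, 0.209]
eef_rot: [0.041, 0.999, -0.0, 0.003]
wrist_force: [0.2, -0.3, -0.3]
opening: -0.002
off/on tip px in crop [array([172.04379309, 254.9851694 ]), array([213.05296109, 250.97650909])]
shift mm [-139.5   -0.4   -4.2] turn [0.  0.1 0.1]
shift mm [-139.2   -0.4  100.8] turn [0.  0.1 0.1]
shift mm [-79.2  -0.3 100.7] turn [0.  0.1 0.1]
```

View pics/s6.png

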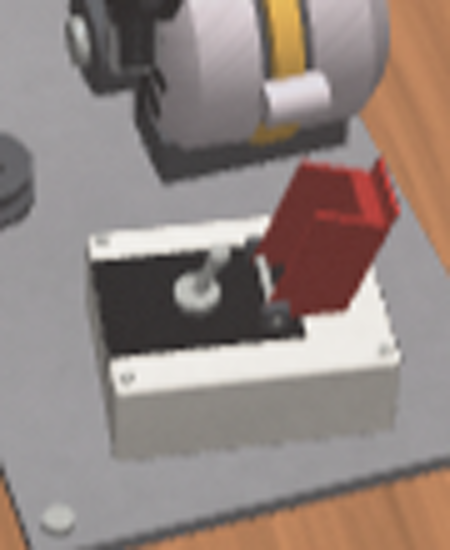

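The toggle is on: tip at (217,253), predicted on-position (213,251). Now go over the guard at height, come down behind it and push it forward.

```bash
python3 -m handwheel '[{"x":-0.045,"y":0,"z":0,"wx":0,"wy":0,"wz":0,"gripper":0},{"x":-0.09,"y":0,"z":0,"wx":0,"wy":0,"wz":0,"gripper":0},{"x":-0.125,"y":0,"z":0,"wx":0,"wy":0,"wz":0,"gripper":0},{"x":-0.14,"y":0,"z":0.0,"wx":0,"wy":0,"wz":0,"gripper":0},{"x":-0.14,"y":0,"z":0.0,"wx":0,"wy":0,"wz":0,"gripper":0},{"x":-0.14,"y":0,"z":0.04,"wx":0,"wy":0,"wz":0,"gripper":0},{"x":-0.14,"y":0,"z":0.08,"wx":0,"wy":0,"wz":0,"gripper":0},{"x":-0.14,"y":0,"z":0.1,"wx":0,"wy":0,"wz":0,"gripper":0},{"x":-0.14,"y":0,"z":0.1,"wx":0,"wy":0,"wz":0,"gripper":0},{"x":-0.14,"y":0,"z":0.1,"wx":0,"wy":0,"wz":0,"gripper":0}]' 25
```

```text
t: 15.08
tool_pos: [0.663, -0.1213, 0.1076]
eef_rot: [0.041, 0.999, -0.0, 0.0]
wrist_force: [1.4, -0.3, 0.0]
opening: 0.002
```

```bash
python3 -m handwheel '[{"x":0.01,"y":0,"z":0,"wx":0,"wy":0,"wz":0,"gripper":0},{"x":0.018,"y":0,"z":0,"wx":0,"wy":0,"wz":0,"gripper":0},{"x":0.026,"y":0,"z":0,"wx":0,"wy":0,"wz":0,"gripper":0},{"x":0.034,"y":0,"z":0,"wx":0,"wy":0,"wz":0,"gripper":0},{"x":0.042,"y":0,"z":0,"wx":0,"wy":0,"wz":0,"gripper":0},{"x":0.05,"y":0,"z":0,"wx":0,"wy":0,"wz":0,"gripper":0},{"x":0.058,"y":0,"z":0,"wx":0,"wy":0,"wz":0,"gripper":0},{"x":0.066,"y":0,"z":0,"wx":0,"wy":0,"wz":0,"gripper":0},{"x":0.07,"y":0,"z":0,"wx":0,"wy":0,"wz":0,"gripper":0},{"x":0.07,"y":0,"z":0,"wx":0,"wy":0,"wz":0,"gripper":0}]' 25; python3 -m handwheel '[{"x":-0.02,"y":0,"z":-0.02,"wx":0,"wy":0,"wz":0,"gripper":0},{"x":-0.03,"y":0,"z":-0.07,"wx":0,"wy":0,"wz":0,"gripper":0},{"x":-0.03,"y":0,"z":-0.12,"wx":0,"wy":0,"wz":0,"gripper":0},{"x":-0.03,"y":0,"z":-0.17,"wx":0,"wy":0,"wz":0,"gripper":0},{"x":-0.03,"y":0,"z":-0.17,"wx":0,"wy":0,"wz":0,"gripper":0}]' 25; python3 - <<'E'
from h import *
S=grab_frame("side");T=grab_frame("top");cv2.imwrite("pics/s7.png",cv2.resize(S["img"][140:310,205:355],None,fx=3.4,fy=3.4,interpolation=cv2.INTER_CUBIC))
for f,r in((S,(260,235,310,275)),(S,(205,165,262,205))):
    a,c=blob(f,*(RD if r[0]==260 else Y),r);print(a,cv2.contourArea(c))
a,c=blob(S,*RD,(260,225,325,275));print(a,cv2.boundingRect(c))
E
```

```text
t: 16.32
tool_pos: [0.5929, -0.1155, 0.1068]
eef_rot: [0.041, 0.999, 0.0, -0.0]
wrist_force: [0.2, 0.2, 0.6]
opening: -0.004
t: 16.95
tool_pos: [0.6254, -0.1186, 0.2814]
eef_rot: [0.041, 0.999, -0.0, 0.004]
wrist_force: [-0.6, -0.3, -0.6]
opening: 0.003
[283.46537396 247.89196676] 319.5
[229.56074766 185.42056075] 90.0
[283.46537396 247.89196676] (267, 241, 34, 14)
```

View pics/s7.png

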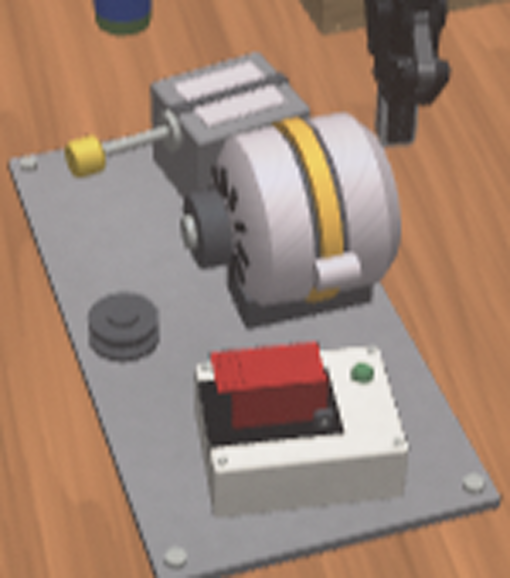

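The guard is shut: its red centroid is (283.47,247.89), against (283.50,247.85) at the start. The knob is out at (85,155), the bystanders are untouched and the arm is clear. Handing in.

```bash
python3 -c "
from bench import *
print(job_done())"
```

```text
the job is handed in; nothing more can be done
None
```

The test stand is set as asked and the job was handed in at about 17 s of the 61 s allowed; no verdict was given. I pulled the clutch knob to its stop, lifted the guard fully open, pushed the toggle to its on stop, then tipped the guard forward so it dropped shut.

- **Knob:** it moved 38 mm from where it started, measured from two camera views. Pulling further raised the force without moving it, so it was at its stop.
- **Toggle:** it was pushed until the force rose with almost no motion. Its tip then appeared within about 1 px (camera image) of the predicted on position. It is hidden under the shut guard, so I could not see it after closing.
- **Guard:** its red centroid in the side view is within 0.05 px of the position it had when shut at the start.
- **Surroundings:** the pulley looked unmoved in the last side picture. The bottle was only partly in that picture and the wrench not at all; the arm went near neither. The arm was clear of everything, with about 1 N or less on the wrist.

One reading disagreed: the first triangulation of the knob after release was about 10 mm off, probably because the gripper partly hid it from the top camera. It was repeated with a clear view, which gave the 38 mm.

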